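# Shut the purge gas and slacken a cap of unknown thread

## Task

Make the purge-gas station safe to open: shut its isolator handle, then, only once it is off, slacken the winged cap on the outlet by about half a turn to vent the line. The cap may have a right-hand or a left-hand thread and nothing shows which: nudge its wings gently with the fingers to feel which way gives, and where it goes tight do not force it but try the other way. Leave the isolator off and the things standing around where they are.

Things in the scene. Friction and masses are not known exactly. Their poses are not given: they have to be found in the camera images.
- manifold: Purge-gas station bolted to the bench: aluminium base plate 90 x 230 x 8 mm, with a steel pipe (centre 30 mm up) along it. Origin: middle of the plate's underside. y runs along the pipe from the hose stub (its end at y = -129 mm) past the isolator valve (y = -50 mm) to the winged outlet (y = +70 mm); x is across the pipe. Its place and yaw vary.
- isolator (a joint): Angle (rad) of the isolator's handle. 1.571 = on, its start: handle along the pipe, to the manifold's -y. 0 = off: handle across the pipe, to the manifold's -x. It shuts clockwise seen from above. An over-centre detent holds it at each end: about 4 N at 60 mm radius to leave the end, fading to nothing at 0.785; below about 0.6 it snaps to off by itself.
- isolator_axis (a point): On the isolator's vertical turning axis, at mid-height of its handle, 67 mm above the bench.
- isolator_tip (a point): In the black grip of the isolator handle, 60 mm from the axis, 67 mm above the bench. The grip is 48 mm long (28 to 76 mm from the axis), 16 mm wide, 14 mm high (z = 60 to 74 mm); the flat steel arm inside it is 14 mm wide and 6 mm high.
- outlet: Fixed brass outlet stub with the cap on it, standing on the T-block, 48 mm above the bench; origin at the centre of its underside, on the cap's vertical axis. Counts with the cap it carries: more than 40 N on it from the robot damages the thread.
- cap (a joint): Angle (rad) of the cap, + is counter-clockwise from above, 0 at the start; chance decides which way loosens. Loosening: steady drag, 2 to 5 N at 42 mm radius, up to 4.9 rad; it stays where left and does not rise or come off. Tightening: that drag over the first 0.05 to 0.08 rad, then it climbs some 60 N per rad (about 12 N at 0.18 rad in, 20 N at 0.3) and half springs back.
- cap_center (a point): On the cap's axis at mid-height of its wings, 79 mm above the bench. The steel hub is 35 mm across, from 66 to 94 mm above the bench.
- wing_tip (a point): In the bulb (13 mm thick, upright) at the end of one wing of the cap, 54 mm from the axis, 79 mm above the bench. The other wing is the same across the hub. The wings are 9 mm thick, straight out from the hub, 68 to 90 mm above the bench.
- mouse: Black computer mouse 114 x 62 x 38 mm standing near; leave alone. Origin: centre of the underside.
- tape_1: Roll of brown tape 92 x 90 x 48 mm standing near; leave alone. Origin: centre of the underside.
- vial_a: Small white-capped vial, 28 mm across, 65 mm high; leave alone. Origin: centre of the underside.
- vial_b: Small white-capped vial, 28 mm across, 65 mm high; leave alone. Origin: centre of the underside.

How it is judged:
On the way, in this order (a step that is already met when the one before it is completed fails the run):
1. the isolator handle is turned to off (value of joint isolator below 0.12 rad), for 0.2 s.
2. the cap is slackened by about half a turn (0.38 to 0.67 turn) ((value of joint cap above 2.4 rad or value of joint cap below -2.4 rad) and value of joint cap between -4.2 and 4.2 rad and value of joint isolator below 0.12 rad), for 0.2 s.
At the end, for the whole second after the job is handed in: The isolator stands at off (within 0.12 rad of 0) and the cap rests 2.4 to 4.2 rad (0.38 to 0.67 turn) from where it started, in its loosening direction (all of step 2 and velocity of joint cap between -0.05 and 0.05 rad/s); the robot touches nothing.
It fails at once if the cap is turned more than 0.6 rad while the isolator is not off ((value of joint cap above 0.6 rad or value of joint cap below -0.6 rad) and value of joint isolator above 0.3 rad).
It fails at once if the robot pushes on the cap or outlet with more than 40 N (contact force between any of the fingers, the arm and outlet above 40 N).
It fails at once if the mouse, tape roll or a vial is moved more than 20 mm (distance of any of mouse, tape_1, vial_a, vial_b from where it was at the start of the episode above 0.02 m).
It also fails if it takes over 54 s, if anything falls off the work surface, if the arm or the gripper's body presses on something with over 40 N, if the wrist force passes 120 N, or if a joint passes its speed limit or range.

## Robot

A 6-joint arm with a two-finger parallel gripper is mounted at the origin on a cart in front of the work surface, level with it; the furniture and walls round the work are solid. World frame = base frame: x ahead of the robot, y to its left, z up, the work surface at z = 0. Lengths are in m, angles in rad, forces in N, time in s.
With the tool pointing down it reaches from about 0.375 to 0.75 m from the base axis. Payload 9 kg.
Tool frame: the origin (TCP) lies at the very end of the fingers, on their centre line; the grasp point (between the pads) lies bot.tcp_to_grasp behind it (bot.tcp_to_grasp is the distance from the TCP to the grasp point, in m); z points along the fingers, y is the line along which they close (so a half turn about z gives the same grasp; the last joint's range is limited). The gripper opens to 85 mm and grips with 20 to 120 N. Pads are 22 mm wide; open, the fingers measure 114 mm over their backs; the gripper's body (76 mm by 85 mm) begins 54 mm behind the grasp point. The pads swing forward as they close: fully open they stand 13 mm farther back than shut.
Start: joints at [1.12, 0.104, 0.097, 1.564, 0, 1.353], TCP at [0.138, 0.584, 0.205] pointing down, gripper open.
Joint ranges: [-2.99, 2.99], [-0.84, 1.86], [-1.1, 1.16], [-1.84, 2.11], [-1.51, 1.56], [-3.14, 3.14]. Speed limits (rad/s): [2.22, 2.22, 2.57, 3.14, 3.14, 3.14].

## Interface

Orientations are given as a unit quaternion [w, x, y, z].
In Python, from cell import bot, eyes, workorder, silhouettes, landmark_of gives the robot as it stands.
- The arm moves only by the tool jog_arm, never from a script. Its argument "increments" is a list of rows, each a list of 2 entries, a list of its own where there are three numbers: the shift along the tool's x, y, z in mm, then the turn about the tool's z in degrees. In form: [[[tx, ty, tz], turn], ...]. A call has 1 to 20 rows; each row shifts and turns the commanded pose from where the row before left it, along the tool's axes as they then stand; what a row does not reach is not made up. A row lasts 1/10 s, in which the tool goes at most 50 mm and 8.59 degrees, less where a joint would pass 70% of its speed; a pose out of reach is approached as far as the arm can. A call with a gripper value outside its range is refused whole. "jaw" is the opening, from -1 (shut) to 1 (fully open), so that 0 is half open, set as the call begins (left out, the last holds). The fingers move at their own pace and stop on an object; the grip force is fixed at half the most. Time passes only in rows, so rows that do not move let the fingers close. It gives the time, the measured TCP pose, the force, the opening and the grip force at its end, in the units of the state.
- bot.sense(): the state, without advancing time (a new reading comes with each control period).
- eyes.snapshot(name): name is "side" or "top" or "wrist"; returns a dict with "color" (420x560x3 uint8, red, green, blue), "vfov" (degrees; the focal length in pixels is half the picture's height over the tangent of half this angle, whatever the lens; pixels are square), "cx", "cy" (the principal point, pixels), "extrinsics" (4x4, takes a point from world to camera coordinates); the wrist camera has in their place "tool_from_camera" (4x4, takes a point from camera to tool coordinates, whose origin is the TCP and whose axes are the flange's). Camera axes: x right, y up, looking along -z (the intrinsics and any distortion apply to the point x, -y, -z); pixel columns grow to the right and rows downward; lengths in m; the calibration is good to about 2 mm. A picture is of the moment at which its call begins: read the wrist's pose just before it. There is no depth.
- workorder.close_job(): hands the job in; it is judged then, once.
Trained networks look in the newest picture that a camera, given by its name, has taken for a name from the list of things; names that differ only in an ending like _2 or _b are one class to them, and where a whole thing is asked for, a point or a joint stands for the part that bears it (a point fixed in the world has none). Each returns a list of dicts, best first, with "confidence" (0 to 1); they miss things now and then, are a little off and sometimes report something else, mostly with a low value. They report only what shows in the picture. A call takes as long as a camera call.
- silhouettes(camera, thing): "region" (420x560 bool, what is visible of it) and "bbox" ([left, top, width, height] as shares, 0 to 1, of the picture: columns of its width, rows of its height, round what is visible of it).
- landmark_of(camera, thing): "location" ([row, column] as shares, 0 to 1, of the picture: columns of its width, rows of its height: a listed point, or the origin of a listed thing).
The state is a dict: "time": time; "joints": joint angles; "qd": joint speeds; "tau": joint torques, N m; "tool_pos": TCP position; "orientation": TCP orientation; "ft_force": force on the tool from outside, world axes, zero at the start; "ft_torque": the same for the moment, N m; "grip_width": finger opening in m; "grasp_force": force on a finger pad.
Only numpy, scipy, OpenCV 4.12 (cv2) and the standard library are available. Lean on these libraries where they do the work, as an engineer would, in place of code of your own. Each camera call takes 0.05 s, during which the arm holds its last target. There are 200 camera calls.

## Working session

There is one attempt and no reset: what is moved stays moved. The work goes in short steps, Python scripts to look and compute and a tool call to move; the robot and the scene stay as the last step left them, time stands still between calls to the robot, and variables do not carry over. Pictures are saved under pics/ and viewed, at most 10 in all, crops included, and the job is handed in when it is done.

Besides the shell and the picture viewer there is one more tool, called after ">>>" as name(argument=value, ...), one argument or row to a line, values as JSON. jog_arm: Moves the arm, as the interface text tells. Its arguments: {"type":"object","properties":{"increments":{"type":"array","items":{"type":"array"}},"jaw":{"type":"number"}},"required":["increments"]}

```bash
mkdir -p pics; ls; cat > h.py <<'E'
import numpy as np, cv2
from cell import bot, eyes, workorder, silhouettes, landmark_of
def ray(s,loc):
    H,W=s["color"].shape[:2]; f=H/2/np.tan(np.radians(s["vfov"])/2)
    r,c=loc[0]*H,loc[1]*W
    d=np.array([(c-s["cx"])/f,-(r-s["cy"])/f,-1])
    E=np.array(s["extrinsics"]); R=E[:3,:3]; t=E[:3,3]
    return -R.T@t, R.T@d
def atz(s,loc,z):
    o,d=ray(s,loc); return o+d*(z-o[2])/d[2]
E
python3 - <<'E'
from h import *
Z=dict(manifold=0,isolator_axis=.067,isolator_tip=.067,outlet=.048,cap_center=.079,wing_tip=.079,mouse=0,tape_1=0,vial_a=0)
ims=[]
for cam in("top","side"):
    s=eyes.snapshot(cam); ims.append(s["color"]); print(cam,[k for k in s if k!="color"],s["vfov"],s["cx"],s["cy"])
    cv2.imwrite(f"pics/{cam}.png",s["color"][:,:,::-1])
    for k,z in Z.items():
        for d in landmark_of(cam,k)[:4]:
            print(k,round(d["confidence"],2),np.round(np.array(d["location"])*[420,560]),np.round(atz(s,d["location"],z),3))
st=bot.sense(); print(st, bot.tcp_to_grasp)
E
```

```text
pics
top ['vfov', 'cx', 'cy', 'extrinsics'] 43.87718978035932 282.7604063714226 205.83056877438258
manifold 0.57 [221. 296.] [ 0.557 -0.087  0.   ]
isolator_axis 0.59 [153. 298.] [ 0.72  -0.083  0.067]
isolator_axis 0.55 [223. 322.] [ 0.547 -0.145  0.067]
isolator_tip 0.69 [228. 349.] [ 0.539 -0.212  0.067]
outlet 0.87 [219. 272.] [ 0.556 -0.023  0.048]
cap_center 0.69 [216. 276.] [ 0.562 -0.033  0.079]
wing_tip 0.89 [196. 265.] [ 0.609 -0.004  0.079]
wing_tip 0.73 [226. 321.] [ 0.541 -0.142  0.079]
mouse 0.63 [153. 297.] [ 0.737 -0.084  0.   ]
tape_1 0.64 [188. 392.] [ 0.651 -0.334  0.   ]
vial_a 0.73 [153. 169.] [0.726 0.248 0.   ]
vial_a 0.55 [167. 180.] [0.689 0.217 0.   ]
side ['vfov', 'cx', 'cy', 'extrinsics'] 50.68069789353328 280.1616647826032 212.38131917480072
manifold 0.77 [225. 303.] [ 0.541 -0.092  0.   ]
isolator_axis 0.44 [195. 308.] [ 0.541 -0.146  0.067]
isolator_axis 0.35 [213. 291.] [ 0.567 -0.053  0.067]
isolator_tip 0.43 [183. 315.] [ 0.533 -0.208  0.067]
cap_center 0.62 [216. 291.] [ 0.56  -0.026  0.079]
wing_tip 0.95 [220. 273.] [0.603 0.001 0.079]
mouse 0.94 [
[... 166 characters left out ...]
.   ]
{'time': 1.0, 'joints': array([ 1.12031151e+00,  1.04070292e-01,  9.72846954e-02,  1.56391451e+00,
       -4.98134089e-06,  1.35315738e+00]), 'qd': array([ 0.00029978,  0.00103515,  0.00019429, -0.00077005, -0.00059101,
       -0.00029638]), 'tau': array([ 1.37328425e-03, -5.56787181e+01,  5.03758729e+01,  1.20006087e-03,
       -4.20651622e-04,  3.03303307e-05]), 'tool_pos': array([0.13841521, 0.58383908, 0.20453966]), 'orientation': array([1.81273363e-05, 1.16160107e-01, 9.93230501e-01, 4.46334630e-05]), 'ft_force': array([-0.11816953, -0.43150122, -0.33006802]), 'ft_torque': array([-0.02951779,  0.01569334, -0.04400276]), 'grasp_force': 0.0, 'grip_width': 0.08546604949007161} 0.0187
```

View pics/top.png

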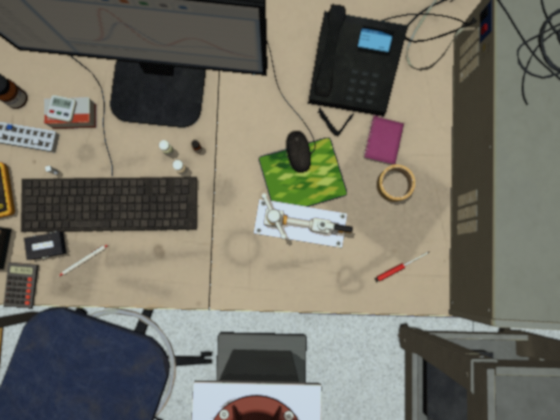

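View pics/side.png

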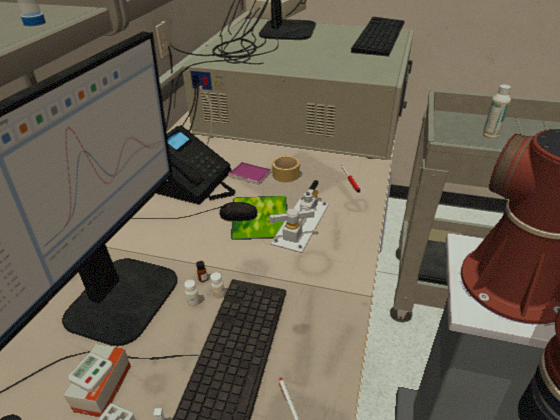

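The top view shows the manifold, with the cap near (216,275), the valve near (223,322) and the black grip near (228,349). This matches the networks. I'll move over it for a wrist view.

>>> jog_arm(
  increments=[
    [[-38,-25,-4],0],
    [[-38,-25,-4],0],
    [[-38,-25,-4],0],
    [[-38,-25,-4],0],
    [[-38,-25,-4],0],
    [[-38,-25,-4],0],
    [[-38,-25,-4],0],
    [[-38,-25,-4],0],
    [[-38,-25,-4],0],
    [[-38,-25,-4],0],
    [[-16,-36,-4],0],
    [[-16,-36,-4],0],
    [[-16,-36,-4],0],
    [[-16,-36,-4],0],
    [[-16,-36,-4],0],
    [[-16,-36,-4],0],
    [[-16,-36,-4],0],
    [[-16,-36,-4],0],
    [[-16,-36,-4],0],
    [[0,0,0],0],
  ],
  jaw=-1,
)

```text
time: 3.0
tool_pos: [0.5163, -0.0997, 0.2802]
orientation: [0.0, 0.118, 0.993, -0.0]
ft_force: [0.6, -0.3, -0.8]
grip_width: 0.0001
grasp_force: 0.0
```

```bash
cat >> h.py <<'E'
from scipy.spatial.transform import Rotation as Ro
def wrist():
    st=bot.sense(); s=eyes.snapshot("wrist")
    T=np.eye(4); q=st["orientation"]; T[:3,:3]=Ro.from_quat([q[1],q[2],q[3],q[0]]).as_matrix(); T[:3,3]=st["tool_pos"]
    s["extrinsics"]=np.linalg.inv(T@np.array(s["tool_from_camera"])); return s,st
def marks(s,cam,Z):
    for k,z in Z.items():
        for d in landmark_of(cam,k)[:3]:
            print(k,round(d["confidence"],2),np.round(np.array(d["location"])*[420,560]),np.round(atz(s,d["location"],z),4))
Z=dict(isolator_axis=.067,isolator_tip=.067,cap_center=.079,wing_tip=.079,outlet=.048)
E
python3 - <<'E'
from h import *
s,st=wrist(); cv2.imwrite("pics/w1.png",s["color"][:,:,::-1]); marks(s,"wrist",Z)
E
```

```text
isolator_axis 0.67 [212. 246.] [ 0.5442 -0.1477  0.067 ]
isolator_tip 0.73 [217. 195.] [ 0.5365 -0.2102  0.067 ]
cap_center 0.85 [206. 346.] [ 0.5621 -0.0289  0.079 ]
wing_tip 0.75 [235. 373.] [ 0.6063 -0.0037  0.079 ]
wing_tip 0.59 [256. 538.] [0.6806 0.1906 0.079 ]
outlet 0.71 [200. 338.] [ 0.5612 -0.0316  0.048 ]
outlet 0.43 [256. 537.] [0.6997 0.2122 0.048 ]
```

View pics/w1.png

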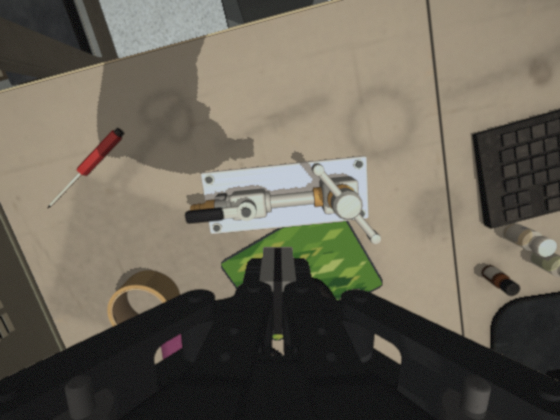

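The wrist view shows the cap at (206,346), the handle axis at (212,246) and the grip at (217,195), which agrees with the other cameras. Next I'll lower the shut fingers on the +x side of the grip.

>>> jog_arm(
  increments=[
    [[0,0,0],-5.6],
    [[-22,-34,0],0],
    [[-22,-34,0],0],
    [[-21,-33,0],0],
    [[0,0,40],0],
    [[0,0,45],0],
    [[0,0,45],0],
    [[0,0,40],0],
    [[0,0,30],0],
    [[0,0,23],0],
    [[0,0,0],0],
    [[0,0,0],0],
  ],
)

```text
time: 4.5
tool_pos: [0.5668, -0.2036, 0.0581]
orientation: [-0.0, 0.067, 0.998, 0.0]
ft_force: [0.6, -0.8, 0.7]
grip_width: 0.0002
grasp_force: 0.0
```

```bash
python3 - <<'E'
from h import *
s,st=wrist(); print(st["joints"]); cv2.imwrite("pics/w2.png",s["color"][:,:,::-1]); marks(s,"wrist",Z)
E
```

```text
[-5.61867640e-01  1.35725235e-01 -1.34973945e-01  1.30017170e+00
  1.33227240e-04 -4.27837093e-01]
isolator_axis 0.95 [195. 383.] [ 0.5427 -0.147   0.067 ]
isolator_tip 0.5 [197. 382.] [ 0.5436 -0.1475  0.067 ]
```

View pics/w2.png

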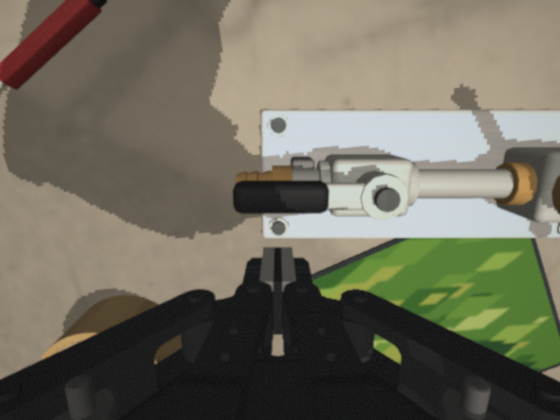

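The fingers sit beside the black grip (195, 235–328) and are aligned with it. Now I'll push the handle round.

>>> jog_arm(
  increments=[
    [[6,-3,0],0],
    [[6,-2,0],0],
    [[8.3,-2.1,0],8],
    [[8.3,-2.1,0],8],
    [[8.3,-2.1,0],8],
    [[8.3,-2.1,0],8],
    [[8.3,-2.1,0],8],
    [[8.3,-2.1,0],8],
    [[8.3,-2.1,0],8],
    [[8.3,-2.1,0],8],
    [[8.3,-2.1,0],8],
    [[8.3,-2.1,0],8],
    [[0,0,0],0],
  ],
)

```text
time: 6.1
tool_pos: [0.4848, -0.1683, 0.0575]
orientation: [-0.0, 0.694, 0.72, 0.0]
ft_force: [0.2, -0.2, -0.4]
grip_width: -0.0
grasp_force: 0.0
```

```bash
python3 - <<'E'
from h import *
s,st=wrist(); cv2.imwrite("pics/w3.png",s["color"][:,:,::-1]); marks(s,"wrist",Z)
s=eyes.snapshot("top"); marks(s,"top",Z)
E
```

```text
isolator_axis 0.77 [215. 393.] [ 0.5424 -0.1465  0.067 ]
isolator_axis 0.38 [224. 322.] [ 0.5472 -0.1469  0.067 ]
isolator_tip 0.62 [154. 166.] [0.708  0.2429 0.067 ]
cap_center 0.75 [216. 272.] [ 0.5603 -0.0239  0.079 ]
cap_center 0.73 [214. 272.] [ 0.5656 -0.0244  0.079 ]
wing_tip 0.57 [194. 262.] [0.6147 0.0024 0.079 ]
outlet 0.82 [217. 271.] [ 0.5604 -0.0203  0.048 ]
outlet 0.41 [197. 263.] [0.6111 0.0012 0.048 ]
```

View pics/w3.png

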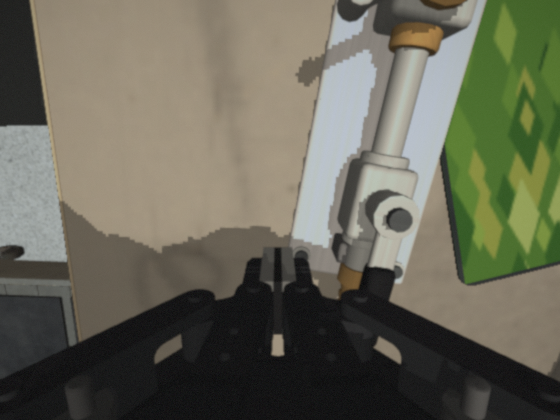

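```bash
python3 - <<'E'
from h import *
a=eyes.snapshot("top")["color"][160:280,240:380]; b=eyes.snapshot("side")["color"][150:270,250:390]
o=np.hstack([cv2.resize(x,None,fx=2.8,fy=2.8,interpolation=2) for x in(a,b)])
cv2.imwrite("pics/c4.png",o[:,:,::-1]); print(o.shape)
E
```

```text
(336, 784, 3)
```

View pics/c4.png

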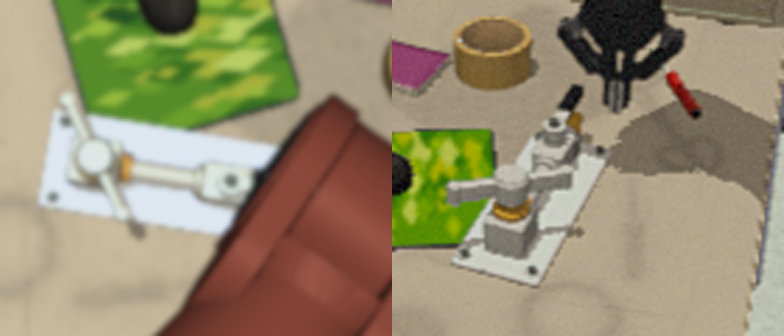

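```bash
python3 - <<'E'
from h import *
s=eyes.snapshot("side"); st=bot.sense()
p=st["tool_pos"]; E=np.array(s["extrinsics"]); f=210/np.tan(np.radians(s["vfov"])/2)
for q in [p,p+[0,0,.02],[.5365,-.2102,.067],[.544,-.147,.067],[.5615,-.029,.079],[.606,-.0035,.079]]:
    c=E[:3,:3]@q+E[:3,3]; print(np.round(q,3),"row",round(s["cy"]-f*c[1]/-c[2],1),"col",round(s["cx"]+f*c[0]/-c[2],1))
print(p,st["joints"])
E
```

```text
[ 0.485 -0.169  0.057] row 196.0 col 328.2
[ 0.485 -0.169  0.077] row 190.2 col 328.6
[ 0.536 -0.21   0.067] row 183.0 col 313.8
[ 0.544 -0.147  0.067] row 194.7 col 306.7
[ 0.562 -0.029  0.079] row 215.2 col 290.8
[ 0.606 -0.004  0.079] row 218.4 col 271.9
[ 0.48549596 -0.16884518  0.05746371] [-5.89629829e-01 -1.34000117e-01 -4.06089978e-01  1.29872196e+00
  8.05206248e-05  9.41546678e-01]
```

The handle has not turned: in the side view it is still along the pipe, and the fingertip (about row 189, col 330) looks roughly 20 mm higher than the reported TCP (row 196). They must have passed over the handle. I'll check the fingertip height by touching the free bench.

>>> jog_arm(
  increments=[
    [[0,-18,0],0],
    [[0,-17,0],0],
    [[0,0,10],0],
    [[0,0,10],0],
    [[0,0,10],0],
    [[0,0,8],0],
    [[0,0,0],0],
  ],
)

```text
time: 7.55
tool_pos: [0.4498, -0.1694, 0.0177]
orientation: [-0.001, 0.693, 0.721, -0.0]
ft_force: [-0.7, 0.2, -0.3]
grip_width: 0.0002
grasp_force: 0.0
```

```bash
python3 - <<'E'
from h import *
a=eyes.snapshot("side")["color"][150:240,280:400]
cv2.imwrite("pics/c5.png",cv2.resize(a,None,fx=6,fy=6,interpolation=2)[:,:,::-1])
s,st=wrist(); p=st["tool_pos"]
s=eyes.snapshot("side"); E=np.array(s["extrinsics"]); f=210/np.tan(np.radians(s["vfov"])/2)
c=E[:3,:3]@p+E[:3,3]; print(p,(s["cy"]-f*c[1]/-c[2]-150)*6,(s["cx"]+f*c[0]/-c[2]-280)*6,st["ft_force"])
E
```

```text
[ 0.45015468 -0.16974031  0.01858012] 350.4380450908952 357.6327047431304 [ 0.27189435  0.48478058 -0.13192835]
```

View pics/c5.png

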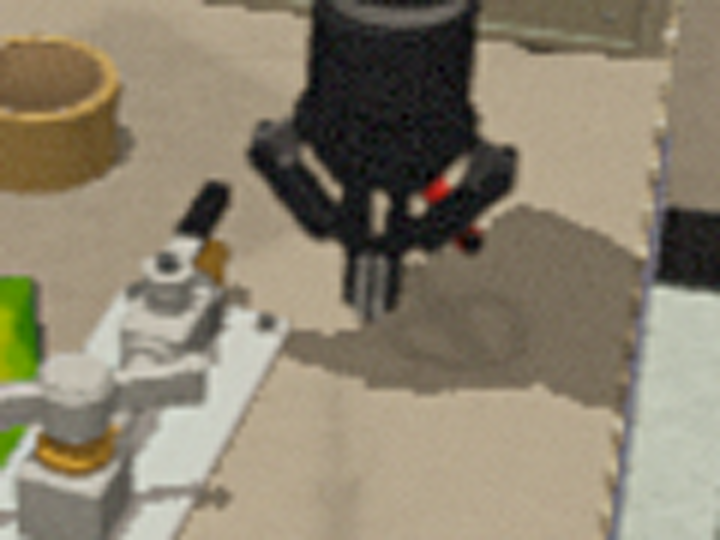

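The fingertip shows at crop (318,372), against a predicted (350,358), so it really is higher. I'll keep lowering to touch.

>>> jog_arm(
  increments=[
    [[0,0,6],0],
    [[0,0,5],0],
    [[0,0,5],0],
    [[0,0,0],0],
  ],
)

```text
time: 8.1
tool_pos: [0.45, -0.1698, 0.0025]
orientation: [-0.001, 0.693, 0.721, -0.0]
ft_force: [0.1, -0.9, -0.0]
grip_width: 0.0001
grasp_force: 0.0
```

>>> jog_arm(
  increments=[
    [[0,0,3],0],
    [[0,0,2],0],
    [[0,0,2],0],
    [[0,0,0],0],
  ],
)

```text
time: 8.5
tool_pos: [0.4504, -0.1701, -0.0038]
orientation: [-0.0, 0.693, 0.721, 0.0]
ft_force: [-1.2, -0.5, -0.6]
grip_width: -0.0
grasp_force: 0.0
```

>>> jog_arm(
  increments=[
    [[0,0,3],0],
    [[0,0,2],0],
    [[0,0,2],0],
    [[0,0,0],0],
  ],
)

```text
time: 8.9
tool_pos: [0.4503, -0.17, -0.0109]
orientation: [-0.0, 0.693, 0.721, 0.0]
ft_force: [0.0, 0.5, 0.2]
grip_width: -0.0
grasp_force: 0.0
```

>>> jog_arm(
  increments=[
    [[0,0,2],0],
    [[0,0,2],0],
    [[0,0,0],0],
  ],
)

```text
time: 9.2
tool_pos: [0.4503, -0.1701, -0.0149]
orientation: [-0.0, 0.693, 0.721, 0.0]
ft_force: [-0.7, -0.4, -0.8]
grip_width: 0.0001
grasp_force: 0.0
```

>>> jog_arm(
  increments=[
    [[0,0,2],0],
    [[0,0,2],0],
    [[0,0,0],0],
  ],
)

```text
time: 9.5
tool_pos: [0.4503, -0.1701, -0.0189]
orientation: [-0.0, 0.693, 0.721, 0.0]
ft_force: [0.4, 0.3, -0.4]
grip_width: 0.0002
grasp_force: 0.0
```

>>> jog_arm(
  increments=[
    [[0,0,2],0],
    [[0,0,2],0],
    [[0,0,0],0],
  ],
)

```text
time: 9.8
tool_pos: [0.4503, -0.17, -0.0229]
orientation: [-0.0, 0.693, 0.721, 0.0]
ft_force: [-0.6, 0.6, -0.7]
grip_width: -0.0002
grasp_force: 0.0
```

>>> jog_arm(
  increments=[
    [[0,0,2],0],
    [[0,0,2],0],
    [[0,0,0],0],
  ],
)

```text
time: 10.1
tool_pos: [0.4506, -0.1702, -0.0266]
orientation: [0.0, 0.693, 0.721, 0.0]
ft_force: [0.6, 0.5, 0.7]
grip_width: 0.0001
grasp_force: 0.0
```

>>> jog_arm(
  increments=[
    [[0,0,1.5],0],
    [[0,0,0],0],
  ],
)

```text
time: 10.3
tool_pos: [0.4507, -0.1703, -0.0268]
orientation: [0.0, 0.693, 0.721, -0.0]
ft_force: [-5.0, 3.5, 15.2]
grip_width: 0.0002
grasp_force: 7.5
```

```bash
python3 - <<'E'
from h import *
st=bot.sense(); print(st["tool_pos"],st["ft_force"],st["tau"],st["joints"])
a=eyes.snapshot("side")["color"][150:240,280:400]
cv2.imwrite("pics/c6.png",cv2.resize(a,None,fx=6,fy=6,interpolation=2)[:,:,::-1])
E
```

```text
[ 0.45066016 -0.17027926 -0.02679236] [-5.01356265  3.53170975 15.17257291] [-6.88191131e-01 -3.41318429e+01  4.40020251e+01 -2.89763398e+00
  1.17651857e-01 -1.02007434e-03] [-6.33583251e-01 -1.66583420e-01 -5.93899573e-01  1.14329954e+00
 -6.90156360e-05  8.97594752e-01]
```

View pics/c6.png

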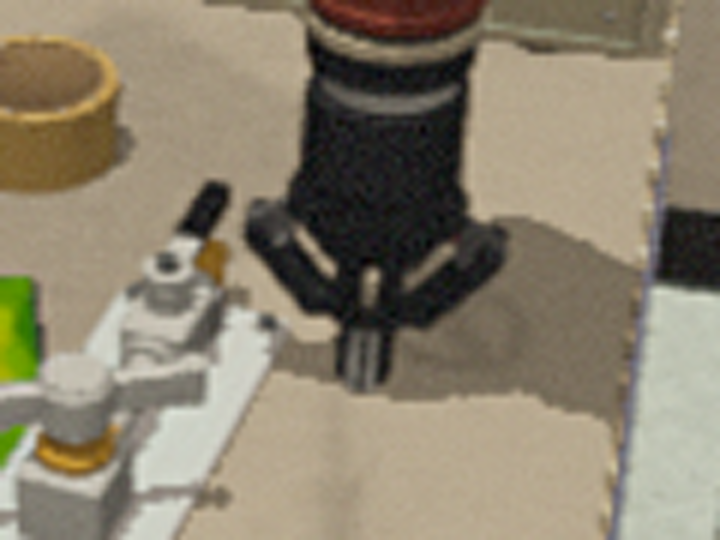

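The fingertips touch the bench at a reported z of −0.0265, so the real tip sits about 26 mm above the reported TCP; x and y agree. I'll go back beside the handle at the right height.

>>> jog_arm(
  increments=[
    [[0,0,-38],0],
    [[0,0,-38],0],
    [[0,0,-38],0],
    [[-14,38,0],-8],
    [[-8.6,40,0],-8],
    [[-2,40,0],-8],
    [[0,0,0],-8],
    [[0,0,0],-8],
    [[0,0,0],-8],
    [[0,0,0],-8],
    [[0,0,0],-8],
    [[0,0,0],-8],
    [[0,0,0],-8],
    [[0,0,0],0],
  ],
)

```text
time: 11.75
tool_pos: [0.5685, -0.1733, 0.0858]
orientation: [-0.0, 0.066, 0.998, 0.0]
ft_force: [-0.1, 0.4, -0.1]
grip_width: -0.0001
grasp_force: 0.0
```

>>> jog_arm(
  increments=[
    [[-3,-35,0],0],
    [[0,0,27],0],
    [[0,0,27],0],
    [[6,0,0],0],
    [[6,0,0],0],
    [[8.3,-2.1,0],8],
    [[0,0,0],0],
  ],
)

```text
time: 12.45
tool_pos: [0.5468, -0.2082, 0.034]
orientation: [0.001, 0.139, 0.99, -0.0]
ft_force: [1.7, 0.4, -1.4]
grip_width: -0.0005
grasp_force: 1.0
```

>>> jog_arm(
  increments=[
    [[8.3,-2.1,0],8],
    [[8.3,-2.1,0],8],
    [[8.3,-2.1,0],8],
    [[8.3,-2.1,0],8],
    [[8.3,-2.1,0],8],
    [[8.3,-2.1,0],8],
    [[8.3,-2.1,0],8],
    [[8.3,-2.1,0],8],
    [[8.3,-2.1,0],8],
    [[0,0,0],0],
  ],
)

```text
time: 13.45
tool_pos: [0.4866, -0.1676, 0.0333]
orientation: [0.001, 0.693, 0.721, 0.0]
ft_force: [0.4, -1.0, -0.5]
grip_width: 0.0003
grasp_force: 0.0
```

```bash
python3 - <<'E'
from h import *
a,st=wrist(); a=a["color"]; marks(eyes.snapshot("side"),"side",Z); b=eyes.snapshot("side")["color"][150:240,250:370]
o=np.hstack([cv2.resize(a,(400,300)),cv2.resize(b,(400,300))]); cv2.imwrite("pics/c7.png",o[:,:,::-1])
E
```

```text
isolator_axis 0.46 [197. 308.] [ 0.5397 -0.1388  0.067 ]
isolator_tip 0.52 [197. 328.] [ 0.4831 -0.1506  0.067 ]
cap_center 0.62 [226. 299.] [0.5296 0.009  0.079 ]
cap_center 0.56 [215. 290.] [ 0.5639 -0.0308  0.079 ]
wing_tip 0.91 [220. 274.] [6.001e-01 5.000e-04 7.900e-02]
wing_tip 0.2 [216. 290.] [ 0.5615 -0.0236  0.079 ]
outlet 0.57 [228. 292.] [ 0.5559 -0.0157  0.048 ]
```

View pics/c7.png

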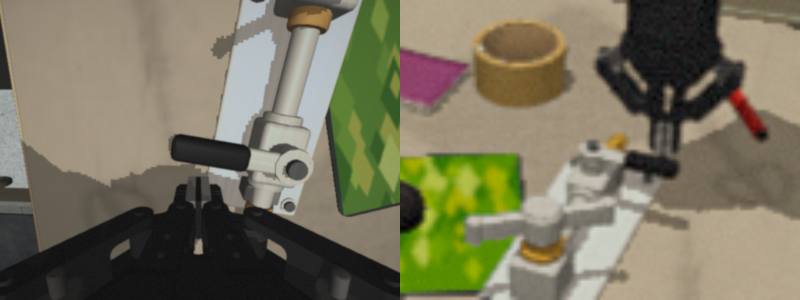

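The handle now lies across the pipe: the grip runs from (175,145) to (245,155) in the left half and the pivot is at (293,168). The isolator is off and the fingers are clear of it. Next I'll straddle the near wing with the jaws part open and not gripping, since a 60 N grip would break the 40 N limit.

>>> jog_arm(
  increments=[
    [[0,0,-35],0],
    [[0,0,-35],0],
    [[38,13,0],0],
    [[38,13,0],0],
    [[37,12,0],0],
    [[0,0,0],7.8],
    [[0,0,0],7.8],
    [[0,0,0],7.8],
    [[0,0,0],7.8],
    [[0,0,0],7.8],
    [[0,0,0],7.8],
    [[0,0,0],7.8],
    [[0,0,0],7.8],
    [[0,0,0],0],
  ],
  jaw=-0.2,
)

```text
time: 15.25
tool_pos: [0.5198, -0.0537, 0.1019]
orientation: [-0.0, 0.966, 0.257, -0.0]
ft_force: [0.1, 0.8, -1.0]
grip_width: 0.0342
grasp_force: 0.0
```

```bash
python3 - <<'E'
from h import *
s,st=wrist(); marks(s,"wrist",Z); print(st["tool_pos"],st["orientation"],st["joints"][5],st["grip_width"])
s=eyes.snapshot("side"); marks(s,"side",Z)
E
```

```text
isolator_axis 0.65 [259. 412.] [ 0.5444 -0.1456  0.067 ]
isolator_tip 0.63 [193. 336.] [ 0.5571 -0.0758  0.067 ]
cap_center 0.63 [156. 275.] [ 0.5593 -0.0292  0.079 ]
wing_tip 0.85 [ 55. 275.] [ 0.6065 -0.0026  0.079 ]
outlet 0.57 [150. 272.] [ 0.5587 -0.0272  0.048 ]
[ 0.51976606 -0.05366344  0.10189634] [-8.63984470e-05  9.66412823e-01  2.56994640e-01 -6.33524759e-05] 2.268204487920181 0.0341801360010168
isolator_axis 0.56 [196. 306.] [ 0.544  -0.1413  0.067 ]
isolator_tip 0.59 [197. 330.] [ 0.4785 -0.1518  0.067 ]
cap_center 0.55 [215. 290.] [ 0.5637 -0.0296  0.079 ]
wing_tip 0.66 [218. 271.] [ 0.6077 -0.0029  0.079 ]
wing_tip 0.47 [232. 292.] [0.5423 0.0375 0.079 ]
outlet 0.67 [229. 291.] [ 0.556  -0.0117  0.048 ]
```

>>> jog_arm(
  increments=[
    [[0,0,22],0],
    [[0,0,22],0],
    [[0,0,20],0],
    [[0,0,0],0],
  ],
)

```text
time: 16.25
tool_pos: [0.5177, -0.0528, 0.0352]
orientation: [-0.001, 0.966, 0.258, -0.002]
ft_force: [-0.5, 0.6, -0.7]
grip_width: 0.0344
grasp_force: 0.0
```

>>> jog_arm(
  increments=[
    [[0,4,0],0],
    [[0,4,0],0],
    [[0,2,0],0],
    [[0,2,0],0],
    [[0,2,0],0],
    [[0,0,0],0],
  ],
)

```text
time: 16.85
tool_pos: [0.5263, -0.0654, 0.0388]
orientation: [-0.001, 0.966, 0.258, -0.0]
ft_force: [-6.2, 3.6, 3.1]
grip_width: 0.0341
grasp_force: 3.3
```

>>> jog_arm(
  increments=[
    [[0,2,0],-2],
    [[0,2,0],-2],
    [[0,0,0],0],
  ],
)

```text
time: 17.15
tool_pos: [0.529, -0.0677, 0.0388]
orientation: [-0.002, 0.956, 0.292, 0.001]
ft_force: [-3.5, 9.5, 2.6]
grip_width: 0.0341
grasp_force: 4.8
```

Turning counter-clockwise, the force climbs from 6 to 10 N within 4 mm, so that is the tightening direction. I'll back off, lift, turn the wrist round and try clockwise.

>>> jog_arm(
  increments=[
    [[0,-9,0],4],
    [[0,-9,0],0],
    [[0,0,-32],0],
    [[0,0,-32],0],
    [[0,0,0],-8.5],
    [[0,0,0],-8.5],
    [[0,0,0],-8.5],
    [[0,0,0],-8.5],
    [[0,0,0],-8.5],
    [[0,0,0],-8.5],
    [[0,0,0],-8.5],
    [[0,0,0],-8.5],
    [[0,0,0],-8.5],
    [[0,0,0],-8.5],
    [[0,0,0],-8.5],
    [[0,0,0],-8.5],
    [[0,0,0],-8.5],
    [[0,0,0],-8.5],
    [[0,0,0],-8.5],
    [[0,0,0],-8.5],
  ],
)

```text
time: 19.15
tool_pos: [0.5199, -0.054, 0.1029]
orientation: [0.001, 0.119, 0.993, -0.0]
ft_force: [-0.3, -0.0, -0.0]
grip_width: 0.034
grasp_force: 0.0
```

>>> jog_arm(
  increments=[
    [[0,0,0],-8.5],
    [[0,0,0],-8.5],
    [[0,0,0],-8.5],
    [[0,0,0],-8.5],
    [[0,0,0],-8.5],
    [[0,0,0],0],
  ],
)

```text
time: 19.75
tool_pos: [0.5198, -0.054, 0.1028]
orientation: [0.001, -0.247, 0.969, -0.0]
ft_force: [-0.4, -0.1, 0.5]
grip_width: 0.0344
grasp_force: 0.0
```

>>> jog_arm(
  increments=[
    [[0,0,22],0],
    [[0,0,22],0],
    [[0,0,20],0],
    [[0,0,0],0],
    [[0,4,0],0],
    [[0,4,0],0],
    [[0,3,0],0],
    [[0,3,0],0],
    [[0,0,0],0],
  ],
)

```text
time: 20.65
tool_pos: [0.5132, -0.0416, 0.0388]
orientation: [0.001, -0.245, 0.97, -0.001]
ft_force: [0.4, -0.7, 1.0]
grip_width: 0.0339
grasp_force: 0.8
```

>>> jog_arm(
  increments=[
    [[-1.9,6.2,0],7.5],
    [[-1.9,6.2,0],7.5],
    [[-1.9,6.2,0],7.5],
    [[0,0,0],0],
  ],
)

```text
time: 21.05
tool_pos: [0.5115, -0.0218, 0.0383]
orientation: [0.0, -0.05, 0.999, 0.0]
ft_force: [1.1, -0.2, 0.2]
grip_width: 0.0344
grasp_force: 0.0
```

>>> jog_arm(
  increments=[
    [[-1.9,6.2,0],7.5],
    [[-1.9,6.2,0],7.5],
    [[-1.9,6.2,0],7.5],
  ],
)

```text
time: 21.35
tool_pos: [0.5172, -0.0044, 0.0381]
orientation: [-0.0, 0.145, 0.989, -0.0]
ft_force: [-2.1, -3.2, 3.3]
grip_width: 0.0337
grasp_force: 2.1
```

```bash
python3 - <<'E'
from h import *
s=eyes.snapshot("side"); marks(s,"side",Z); b=s["color"][170:260,230:350]
s,st=wrist(); marks(s,"wrist",Z); print(st["tool_pos"],st["ft_force"])
o=np.hstack([cv2.resize(s["color"],(400,300)),cv2.resize(b,(400,300))]); cv2.imwrite("pics/c8.png",o[:,:,::-1])
E
```

```text
isolator_tip 0.45 [197. 329.] [ 0.4811 -0.149   0.067 ]
cap_center 0.51 [218. 293.] [ 0.5535 -0.0194  0.079 ]
cap_center 0.47 [225. 298.] [0.5329 0.006  0.079 ]
cap_center 0.21 [210. 275.] [ 0.6079 -0.0396  0.079 ]
wing_tip 0.71 [212. 275.] [ 0.606  -0.0338  0.079 ]
outlet 0.62 [225. 293.] [ 0.5536 -0.0261  0.048 ]
outlet 0.71 [333. 259.] [ 0.5605 -0.0284  0.048 ]
[ 0.51741329 -0.00392528  0.03782612] [-0.58507953 -0.10054921 -0.44486573]
```

View pics/c8.png

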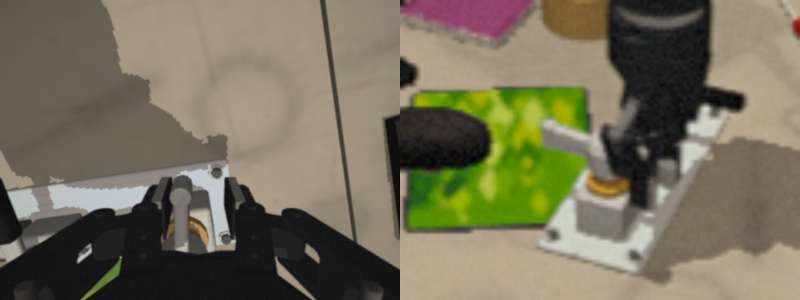

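Clockwise gives freely: the far wing tip moved from 30° to about −6°, and the wing sits between the fingers at (185,185). I'll carry on clockwise.

>>> jog_arm(
  increments=[
    [[-1.9,6.2,0],7.5],
    [[-1.9,6.2,0],7.5],
    [[-1.9,6.2,0],7.5],
    [[-1.9,6.2,0],7.5],
    [[-1.9,6.2,0],7.5],
    [[-1.9,6.2,0],7.5],
    [[-1.9,6.2,0],7.5],
    [[-1.9,6.2,0],7.5],
    [[-1.9,6.2,0],7.5],
    [[0,0,0],0],
  ],
)

```text
time: 22.95
tool_pos: [0.5671, 0.0205, 0.0379]
orientation: [-0.0, 0.671, 0.742, 0.0]
ft_force: [-0.4, 0.2, 0.2]
grip_width: 0.034
grasp_force: 0.0
```

>>> jog_arm(
  increments=[
    [[-1.9,6.2,0],7.5],
    [[-1.9,6.2,0],7.5],
    [[-1.9,6.2,0],7.5],
    [[-1.9,6.2,0],7.5],
    [[-1.9,6.2,0],7.5],
    [[-1.9,6.2,0],7.5],
    [[-1.9,6.2,0],7.5],
    [[-1.9,6.2,0],7.5],
    [[-1.9,6.2,0],7.5],
    [[-1.9,6.2,0],7.5],
    [[0,0,0],0],
  ],
)

```text
time: 24.05
tool_pos: [0.6094, -0.0225, 0.0378]
orientation: [-0.0, 0.983, 0.182, -0.0]
ft_force: [0.0, 0.4, 0.5]
grip_width: 0.0344
grasp_force: 0.0
```

>>> jog_arm(
  increments=[
    [[0,-5,0],0],
    [[0,-5,0],0],
    [[0,0,-35],0],
    [[0,0,-40],0],
    [[0,0,-40],0],
    [[0,0,-40],0],
    [[-40,0,0],0],
    [[-40,0,0],0],
    [[-40,0,0],0],
    [[0,0,0],0],
  ],
)

```text
time: 25.05
tool_pos: [0.4907, -0.0555, 0.193]
orientation: [0.0, 0.983, 0.182, -0.0]
ft_force: [-0.0, 0.5, 0.6]
grip_width: 0.0338
grasp_force: 0.0
```

```bash
python3 - <<'E'
from h import *
s=eyes.snapshot("side"); marks(s,"side",Z|dict(mouse=0,tape_1=0,vial_a=0))
s,st=wrist(); marks(s,"wrist",Z); print(st["tool_pos"],st["ft_force"])
E
```

```text
isolator_axis 0.65 [196. 306.] [ 0.5432 -0.1386  0.067 ]
isolator_tip 0.6 [198. 327.] [ 0.4837 -0.144   0.067 ]
cap_center 0.6 [215. 290.] [ 0.5625 -0.0291  0.079 ]
wing_tip 0.88 [213. 312.] [ 0.5087 -0.052   0.079 ]
outlet 0.83 [228. 293.] [ 0.5526 -0.0165  0.048 ]
mouse 0.6 [216. 242.] [ 0.7242 -0.0909  0.    ]
tape_1 0.69 [174. 284.] [ 0.6628 -0.3391  0.    ]
tape_1 0.4 [215. 238.] [ 0.7371 -0.092   0.    ]
vial_a 0.7 [293. 219.] [0.6795 0.2084 0.    ]
vial_a 0.69 [300. 194.] [0.7294 0.2438 0.    ]
isolator_tip 0.87 [234. 355.] [ 0.4858 -0.139   0.067 ]
cap_center 0.58 [117. 277.] [ 0.5599 -0.0305  0.079 ]
wing_tip 0.76 [181. 271.] [ 0.5067 -0.0445  0.079 ]
wing_tip 0.49 [182. 388.] [ 0.5433 -0.1422  0.079 ]
outlet 0.9 [117. 271.] [ 0.5586 -0.0248  0.048 ]
[ 0.49434642 -0.05520558  0.19278133] [0.06946613 0.45496815 1.05232457]
```

```bash
python3 -c "
from cell import workorder; print(workorder.close_job())"
```

```text
the job is handed in; nothing more can be done
None
```

I handed the job in: the isolator is off and the cap is slackened clockwise (left-hand thread) by about 170°, nearly half a turn. The robot is clear and the things standing around have not moved, as far as the cameras show; the judge's verdict was not returned.

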